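# Load the relay module into the bench tester

## Task

Press the release button on top of the bench tester so that its tray pops out, set the black relay module upright and fully down in the tray's pocket, let go of it, and then push the tray home until it clicks and stays shut. Be gentle with the tester: never lean on it, its button or its tray with more than about 18 N, do not drop or force the module in, and leave everything else on the bench where it is.

Things in the scene. Friction and masses are not known exactly. Their poses are not given: they have to be found in the camera images.
- dock: the bench tester: a fixed off-white box 180 (x) x 160 (y) x 76 mm high, anywhere in the middle of the bench and turned a little. Origin: centre of its underside, on the bench. Its x axis points from its front to its back (roughly away from the robot), z up; its front face lies at x = -90 mm and has a slot, 112 mm wide and from 8 to 66 mm high, for the tray.
- tray (a joint): how far the tray has slid out of the tester's front (along the tester's -x), in m. About 0: latched at home. When the button is pressed a spring drives it out to 0.070, where it stays. Pushing it back takes 2 N at first, 4 N near home, 8 to 10 N between 15 and 7 mm from home, where it forces the catch (and the button) down, then 5 to 7 N. This drop is not yet the click: see tray_front.
- tray_front (a point): centre of the outer face of the tray's upright front panel, 130 mm wide, 12 to 60 mm above the bench, 8 mm thick. Axes as the tester's: it is pushed in +x. At home it stands 14 mm in front of the tester's front face. In the last mm it meets a stiff rubber stop and must be pushed into it: the catch clicks at 10 to 14 N (the button pops up). Let go sooner, it springs out again.
- pocket (a point): centre of the floor of the pocket in the tray, 26 mm above the bench; axes as the tester's. With the tray out it lies 42 mm in front of the tester's front face. The pocket is 48 mm along x, 32 mm along y, 10 mm deep, open above, in a flat black plate 100 mm wide, its top 36 mm above the bench; the front panel begins 34 mm in front of the pocket's centre and rises 24 mm above the plate.
- button_top (a point): centre of the top of the release button, a round dark grey push button of 26 mm diameter on the tester's top near its front right corner; at rest its top is 94 mm above the bench, 18 mm above the housing.
- button (a joint): how far the release button is pressed, in m: 0 up, 0.014 fully down (a hard stop). Its spring takes 2 N at first and 8 N at the bottom, and the catch rubs a little; the latch lets go 5 to 7 mm down, at 5 to 7 N. It springs back up. While it is held down the tray cannot latch.
- module_center (a point): centre of the relay module, a loose black block 44 (x) x 28 (y) x 34 mm high with a small bare-metal plate on its top, about 70 g, standing upright on the bench (centre 17 mm above it). z up. It goes into the pocket with its long side along the tester's x, either way round; it then stands 24 mm out of the plate.
- heatsink: bystander: finned aluminium block 60 x 50 x 25 mm, loose; stands where the module does not, left or right. Origin under its centre.
- screwdriver: bystander: screwdriver 160 mm long lying between robot and tester, loose.
- tin: bystander: steel tin, 56 mm across, 60 mm high, loose, to the right.
- mug: bystander: white mug, 76 mm across, 85 mm high, loose, to the left.
- multimeter: bystander: handheld meter lying flat, 150 x 80 x 34 mm, loose, to the left.
- parts_bin: bystander: open grey bin 110 x 90 x 45 mm, loose, back left.
- breadboard: bystander: fixed white breadboard on a black base, 130 x 190 x 40 mm, right of the tester. Origin under its centre.

How it is judged:
On the way, in this order (a step that is already met when the one before it is completed fails the run):
1. the button was pressed and the tray has popped fully out (value of joint tray above 0.062 m), for 0.2 s.
2. the module sits fully down in the pocket of the open tray, let go (x of module_center in the frame of pocket between -0.004 and 0.004 m and y of module_center in the frame of pocket between -0.004 and 0.004 m and z of module_center in the frame of pocket between 0.013 and 0.0205 m and angle between the x axis of module_center and the x axis of pocket, either way round below 0.15 rad and angle between module_center's own z axis and vertical below 0.1 rad and value of joint tray above 0.05 m and contact force between the fingers and module below 0.2 N), for 0.2 s.
At the end, for the whole second after the job is handed in: The tray is latched at home (within 3 mm) with nothing holding it, the button is up again, and the module sits upright and at rest in the pocket (within 4 mm of its centre, fully down, long side along the tray's x within 0.15 rad) (value of joint tray between -0.0025 and 0.003 m and value of joint button below 0.002 m and x of module_center in the frame of pocket between -0.004 and 0.004 m and y of module_center in the frame of pocket between -0.004 and 0.004 m and z of module_center in the frame of pocket between 0.013 and 0.0205 m and angle between the x axis of module_center and the x axis of pocket, either way round below 0.15 rad and angle between module_center's own z axis and vertical below 0.1 rad and linear speed of module below 0.02 m/s); the robot touches nothing.
It fails at once if the robot presses on the tester, its button or its tray with more than 18 N (contact force between any of the fingers, the arm and dock above 18 N).
It fails at once if the module is dropped or forced into the tester with more than 30 N (contact force between module and dock above 30 N).
It fails at once if a loose bystander is moved by more than 25 mm (distance of any of heatsink, screwdriver, tin, mug, multimeter, parts_bin from where it was at the start of the episode above 0.025 m).
It also fails if it takes over 70 s, if anything falls off the work surface, if the arm or the gripper's body presses on something with over 40 N, if the wrist force passes 120 N, or if a joint passes its speed limit or range.

## Robot

A 6-joint arm with a two-finger parallel gripper is mounted at the origin on the work surface. World frame = base frame: x ahead of the robot, y to its left, z up, the work surface at z = 0. Lengths are in m, angles in rad, forces in N, time in s.
With the tool pointing down it reaches from about 0.3 to 0.775 m from the base axis. Payload 14.6 kg.
Tool frame: the origin (TCP) lies at the very end of the fingers, on their centre line; the grasp point (between the pads) lies grip_depth behind it (grip_depth is the distance from the TCP to the grasp point, in m); z points along the fingers, y is the direction in which the jaws open and shut (so a half turn about z gives the same grasp; the last joint's range is limited). The gripper opens to 94 mm and grips with 3 to 60 N. Pads are 16 mm wide; open, the fingers measure 119 mm over their backs; the gripper's body (75 mm by 177 mm) begins 78 mm behind the grasp point.
Start: joints at [1.16, 0.3, 1.521, -0, 1.321, -0.067], TCP at [0.185, 0.518, 0.205] pointing down, gripper open.
Joint ranges: [-3.03, 3.03], [-0.79, 2.21], [0.23, 2.52], [-1.04, 4.18], [0, 3.07], [-2.55, 2.55]. Speed limits (rad/s): [2.22, 2.22, 2.57, 3.14, 3.14, 3.14].

## Interface

Orientations are given as [roll, pitch, yaw] about the fixed x, y, z axes, in that order (R = Rz(yaw) Ry(pitch) Rx(roll)).
In Python, from rig import goto, move_l, move_joints, gripper_to, pause, ik, get_obs, capture, PlanningError, hand_in, look_for, silhouettes, place_of, grip_depth gives the robot as it stands. Calls block until the motion is done:
- goto(position, orientation): joint-space move of the TCP to a pose.
- move_l(position, frame=None, velocity=0.15): straight line of the TCP; frame=None keeps the orientation; velocity is the mean speed in m/s.
- move_joints(angles): joint-space move.
- gripper_to(opening, strength=None): finger opening in m; strength is the grip in N (None keeps the last); returns when the fingers have stopped.
- pause(seconds).
- ik(position, orientation): joint angles nearest the present ones, or None.
- get_obs(): the state.
- capture(name): name is "side" or "top"; returns a dict with "frame" (420x560x3 uint8, blue, green, red), "intrinsics" (3x3 intrinsics, pixels), "distortion" ([k1, k2, p1, p2, k3] as OpenCV has them; the pictures are not rectified), "view" (4x4, takes a point from world to camera coordinates). Camera axes: x right, y up, looking along -z (the intrinsics and any distortion apply to the point x, -y, -z); pixel columns grow to the right and rows downward; lengths in m; the calibration is good to about 2 mm. A picture is of the moment at which its call begins. There is no depth.
A pose or a line that the arm cannot do raises PlanningError and nothing moves.
- hand_in(): hands the job in, once; it reports no verdict.
Trained networks look in the newest picture that a camera, given by its name, has taken for a name from the list of things; names that differ only in an ending like _2 or _b are one class to them, and where a whole thing is asked for, a point or a joint stands for the part that bears it (a point fixed in the world has none). Each returns a list of dicts, best first, with "score" (0 to 1); they miss things now and then, are a little off and sometimes report something else, mostly with a low value. They report only what shows in the picture. A call takes as long as a camera call.
- look_for(camera, thing): "position" ([x, y, z] in m, in world coordinates, good to about 4 mm: the middle of the surface that is visible of it).
- silhouettes(camera, thing): "pixels" (420x560 bool, what is visible of it).
- place_of(camera, thing): "position" ([x, y, z] in m, in world coordinates, good to about 4 mm: a listed point, or the origin of a listed thing).
The state is a dict: "time_s": time; "qpos": joint angles; "joint_velocities": joint speeds; "joint_torque": joint torques, N m; "ee_pos": TCP position; "orientation": TCP orientation; "wrist_force": force on the tool from outside, world axes, zero at the start; "wrist_torque": the same for the moment, N m; "grip_width": finger opening in m.
Only numpy, scipy, OpenCV 4.12 (cv2) and the standard library are available. Lean on these libraries where they do the work, as an engineer would, in place of code of your own. Each camera call takes 0.05 s, during which the arm holds its last target.

## Working session

There is one attempt and no reset: what is moved stays moved. The work goes in short steps, each a Python script; the robot and the scene stay as the last script left them, time stands still between calls to the robot, and variables do not carry over. Pictures are saved under pics/ and viewed, and the job is handed in when it is done.

```bash
ls; mkdir -p pics; python3 - <<'E'
from rig import *
import cv2,numpy as np
print(grip_depth)
o=get_obs();print({k:np.round(v,3) for k,v in o.items()})
for c in("side","top"):
    d=capture(c);cv2.imwrite(f"pics/{c}0.png",d["frame"])
    print(c,d["intrinsics"],d["distortion"],np.linalg.inv(d["view"]).round(3))
    for t in("dock","tray_front","pocket","button_top","module_center","heatsink","screwdriver","tin","mug","multimeter","parts_bin","breadboard"):
        print(t,[(np.round(r["position"],4),round(r["score"],2)) for r in place_of(c,t)[:2]])
print(get_obs()["time_s"])
E
```

```text
pics
0.0188
{'time_s': np.float64(0.0), 'qpos': array([ 1.16 ,  0.3  ,  1.522,  0.   ,  1.321, -0.067]), 'joint_velocities': array([ 0.   ,  0.001,  0.   , -0.001, -0.001,  0.   ]), 'joint_torque': array([ 1.0000e-03, -5.3180e+01, -3.5274e+01,  7.1000e-02,  2.4000e-02,
       -0.0000e+00]), 'ee_pos': array([0.185, 0.518, 0.205]), 'orientation': array([-3.14 , -0.   ,  2.798]), 'wrist_force': array([-0.367, -0.245, -0.169]), 'wrist_torque': array([-0.042, -0.007,  0.011]), 'grip_width': np.float64(0.094)}
side [[482.93851686   0.         283.56645063]
 [  0.         482.93851686 207.20118592]
 [  0.           0.           1.        ]] [-0.14154476  0.          0.          0.          0.        ] [[ 0.888  0.301 -0.347  0.116]
 [-0.46   0.575 -0.677 -0.805]
 [-0.005  0.761  0.649  0.885]
 [ 0.     0.     0.     1.   ]]
dock [(array([ 7.032e-01, -1.450e-02,  3.000e-04]), 0.79)]
tray_front [(array([ 0.5913, -0.0068,  0.0381]), 0.83), (array([0.4017, 0.416 , 0.0009]), 0.24)]
pocket [(array([ 0.6336, -0.0092,  0.026 ]), 0.98)]
button_top [(array([ 0.6463, -0.0708,  0.0952]), 0.65)]
module_
[... 868 characters left out ...]
7]), 0.64)]
tray_front [(array([ 0.5956, -0.0048,  0.0392]), 0.88), (array([ 0.4665, -0.2169,  0.0153]), 0.16)]
pocket [(array([ 0.6328, -0.0125,  0.026 ]), 0.73), (array([ 0.6469, -0.0781,  0.0934]), 0.19)]
button_top [(array([ 0.646 , -0.0759,  0.0928]), 0.58)]
module_center [(array([ 0.4704, -0.2187,  0.0128]), 0.46)]
heatsink [(array([ 0.4417,  0.2354, -0.004 ]), 0.8)]
screwdriver [(array([ 0.4031, -0.0026,  0.0014]), 0.83)]
tin [(array([ 0.5198, -0.3856, -0.    ]), 0.89)]
mug []
multimeter [(array([ 0.5314,  0.3664, -0.0041]), 0.96)]
parts_bin [(array([0.7117, 0.2929, 0.0034]), 0.74), (array([ 0.5962, -0.004 ,  0.0384]), 0.74)]
breadboard [(array([ 0.6748, -0.3495, -0.0021]), 0.63)]
1.3
```

View pics/side0.png

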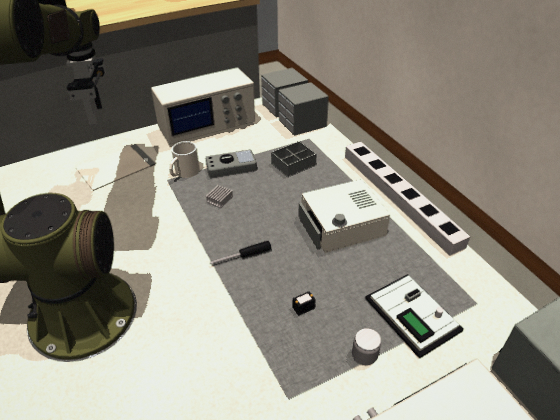

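View pics/top0.png

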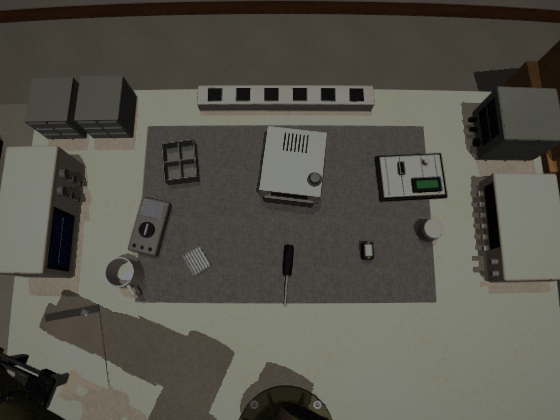

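The side view shows the tester at about (345,213), its button at (339,219) and the module at (304,302). The top view shows the button at (314,179) and the module at (367,250). Next I'll fit the known shapes to the silhouettes in both views.

```bash
cat > h.py <<'E'
from rig import *
import cv2,numpy as np
from scipy.optimize import minimize,least_squares
def proj(c,P):
    P=np.atleast_2d(P);V=c["view"];X=P@V[:3,:3].T+V[:3,3];X=X*[1,-1,-1]
    p,_=cv2.projectPoints(X,np.zeros(3),np.zeros(3),np.array(c["intrinsics"]),np.array(c["distortion"],float));return p.reshape(-1,2)
def Rz(a):return np.array([[np.cos(a),-np.sin(a),0],[np.sin(a),np.cos(a),0],[0,0,1]])
def box(lo,hi):return np.array([[x,y,z] for x in(lo[0],hi[0]) for y in(lo[1],hi[1]) for z in(lo[2],hi[2])],float)
def tw(p,P,z=0):return P@Rz(p[2]).T+[p[0],p[1],z]
S=4
def hullmask(c,groups,roi):
    x0,y0,x1,y1=roi;m=np.zeros(((y1-y0)*S,(x1-x0)*S),np.uint8)
    for P in groups:
        q=(proj(c,P)+.5-[x0,y0])*S-.5
        h=cv2.convexHull(q.astype(np.float32)).reshape(-1,2)
        cv2.fillConvexPoly(m,np.round(h*16).astype(np.int32),255,shift=4)
    return cv2.resize(m,(x1-x0,y1-y0),interpolation=cv2.INTER_AREA).astype(float)/255
def fit(cams,masks,groups,p0,z=0,w=None):
    rois=[]
    for m in masks:
        ys,xs=np.where(m);rois.append((max(xs.min()-10,0),max(ys.min()-10,0),xs.max()+11,ys.max()+11))
    def cost(p):
        return sum(((hullmask(c,[tw(p,g,z) for g in groups],r)-m[r[1]:r[3],r[0]:r[2]])**2).sum() for c,m,r in zip(cams,masks,rois))
    best=None
    for _ in range(3):
        p0=np.array(p0,float);sim=np.vstack([p0]+[p0+d for d in np.diag([.006,.006,.1])])
        r=minimize(cost,p0,method="Nelder-Mead",options=dict(initial_simplex=sim,xatol=1e-5,fatol=.01));p0=r.x
    return r.x,r.fun
E
python3 - <<'E'
from h import *
C={};M={}
for c in("side","top"):
    C[c]=capture(c)
    for t in("dock","module_center","button_top"):
        s=silhouettes(c,t);print(c,t,[(r["score"],r["pixels"].sum()) for r in s])
        M[c,t]=s[0]["pixels"] if s else None
im=[]
for c in C:
    f=C[c]["frame"].copy()
    for t,col in(("dock",(0,0,255)),("module_center",(0,255,0)),("button_top",(255,0,0))):
        if M[c,t] is not None: 
            cs,_=cv2.findContours(M[c,t].astype(np.uint8),0,2);cv2.drawContours(f,cs,-1,col,1)
    ys,xs=np.where(M[c,"dock"]);a=cv2.resize(f[ys.min()-15:ys.min()+105,xs.min()-15:xs.min()+115],None,fx=3,fy=3,interpolation=0);im.append(a)
    ys,xs=np.where(M[c,"module_center"]);a=cv2.resize(f[ys.min()-10:ys.min()+35,xs.min()-15:xs.min()+35],None,fx=8,fy=8,interpolation=0);im.append(a)
    cv2.imwrite(f"pics/m_{c}.png",np.hstack([im[-2],im[-1]]) if im[-1].shape[0]==im[-2].shape[0] else im[-2])
cv2.imwrite("pics/msk.png",np.vstack([np.hstack([im[0],im[2]])])); cv2.imwrite("pics/mod.png",np.hstack([im[1],im[3]]))
dk=[box([-.09,-.08,0],[.09,.08,.076]),box([-.104,-.065,.012],[-.096,.065,.06])]
th=np.linspace(0,6.28,25)
md=[box([-.022,-.014,0],[.022,.014,.034])]
for cs in(["side","top"],["side"],["top"]):
    print(cs,"dock",fit([C[c] for c in cs],[M[c,"dock"] for c in cs],dk,[.70,-.015,-.1]))
    for y in(0,.8,1.57,2.3):
        print("mod",y,fit([C[c] for c in cs],[M[c,"module_center"] for c in cs],md,[.468,-.216,y]))
E
```

```text
side dock [(0.64, np.int64(4814))]
side module_center [(0.58, np.int64(382)), (0.48, np.int64(461))]
side button_top [(0.49, np.int64(96))]
top dock [(0.8, np.int64(4565))]
top module_center [(0.51, np.int64(196))]
top button_top [(0.44, np.int64(86)), (0.37, np.int64(3039))]
['side', 'top'] dock (array([ 0.69701775, -0.02035081, -0.12082365]), np.float64(140.06437524029218))
mod 0 (array([ 0.46646422, -0.21640865,  0.03109305]), np.float64(59.28213763936948))
mod 0.8 (array([ 0.46657474, -0.21668618, -0.03104233]), np.float64(60.98831218762015))
mod 1.57 (array([ 0.46647096, -0.21639503,  3.17327293]), np.float64(59.58777393310266))
mod 2.3 (array([ 0.46646216, -0.21640583,  3.17335754]), np.float64(59.50555940023068))
['side'] dock (array([ 0.69603203, -0.02180171, -0.12449375]), np.float64(56.66036139946175))
mod 0 (array([ 0.46665024, -0.21594893,  0.02344515]), np.float64(24.604459823144943))
mod 0.8 (array([ 0.46703446, -0.21625928,  0.01398358]), np.float64(23.4558246828143))
mod 1.57 (array([ 0.46702606, -0.21629295,  3.15613806]), np.float64(23.588696655132637))
mod 2.3 (array([ 0.4666507 , -0.21731727,  2.51015606]), np.float64(78.12030757401001))
['top'] dock (array([ 0.69759152, -0.01977739, -0.11702717]), np.float64(46.64476739715494))
mod 0 (array([ 0.46812444, -0.21677704, -0.00057722]), np.float64(33.220007689350254))
mod 0.8 (array([ 0.46609547, -0.21681016, -0.00480351]), np.float64(33.636339869281045))
mod 1.57 (array([ 0.46580483, -0.216589  ,  3.05051998]), np.float64(35.49073433294887))
mod 2.3 (array([ 0.46848055, -0.21699415,  3.05724944]), np.float64(34.41247212610534))
```

```bash
sleep 1
```

```text
(no output)
```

View pics/msk.png

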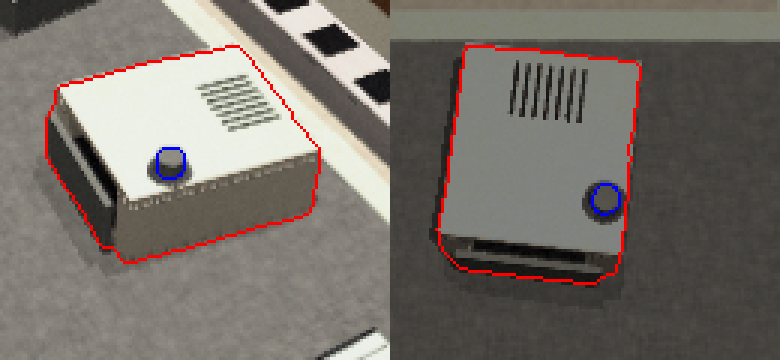

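View pics/mod.png

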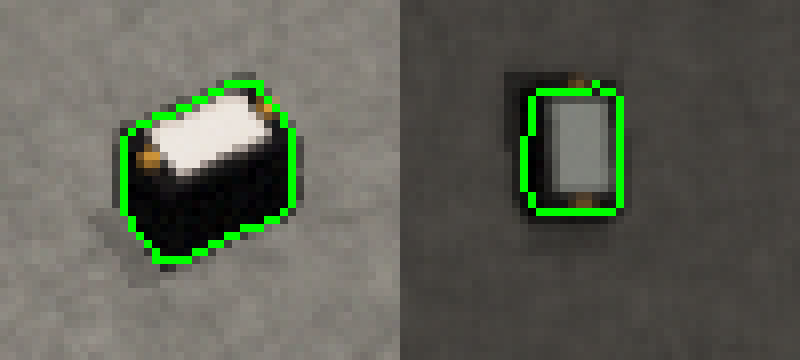

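The dock fits at about (0.697, -0.020, yaw -0.121), and the module at about (0.4665, -0.2164, yaw 0). I'll refine the button from both views, then press it.

```bash
python3 - <<'E'
from h import *
th=np.linspace(0,6.28,25)[:-1]
def cyl(r,z0,z1):return np.array([[r*np.cos(t),r*np.sin(t),z] for t in th for z in(z0,z1)])
cs=[];ms=[]
for c in("side","top"):
    d=capture(c);s=silhouettes(c,"button_top");cs.append(d);ms.append(s[0]["pixels"]);print(s[0]["pixels"].sum())
for k in([0,1],[0],[1]):
    # triangulated: top face disk
    print(fit([cs[i] for i in k],[ms[i] for i in k],[cyl(.013,.082,.094)],[.646,-.073,0]))
# free-height triangulation of centroids
cen=[np.array([np.where(m)[1].mean(),np.where(m)[0].mean()]) for m in ms];print(cen)
r=least_squares(lambda p:np.r_[proj(cs[0],p)[0]-cen[0],proj(cs[1],p)[0]-cen[1]],[.646,-.073,.09]);print(r.x,r.fun)
gripper_to(0.0)
b=[.6465,-.0745]
goto([b[0],b[1],.2],[np.pi,0,np.pi-.12]); o=get_obs();print(o["qpos"].round(3),o["ee_pos"],o["grip_width"],o["wrist_force"],o["time_s"])
move_l([b[0],b[1],.104],velocity=.15);o=get_obs();print(o["ee_pos"],o["wrist_force"])
for c in("side","top"):
    d=capture(c);q=proj(d,[[.6465,-.0745,.094]])[0].astype(int)
    cv2.imwrite(f"pics/b_{c}.png",cv2.resize(d["frame"][q[1]-60:q[1]+40,q[0]-60:q[0]+60],None,fx=5,fy=5,interpolation=0))
E
```

```text
82
85
(array([ 0.64479576, -0.07520031,  0.1058425 ]), np.float64(25.014809688581316))
(array([ 0.64233386, -0.07600535,  0.26670008]), np.float64(12.827266435986159))
(array([ 0.64596963, -0.07419029,  0.07845995]), np.float64(5.404552095347943))
[array([338.90243902, 218.73170732]), array([314.55294118, 177.96470588])]
[ 0.64567179 -0.07422832  0.0856068 ] [ 0.28104703 -0.09407567 -0.09934859  0.2904389 ]
[-0.17   0.533  1.208  0.     1.401 -1.622] [ 0.64655994 -0.07366546  0.20008899] 0.0006011170639251661 [ 0.52580838 -0.16611552  0.32690188] 5.9667
[ 0.64702579 -0.07449963  0.10513413] [-0.79876114 -0.57092914  0.25135826]
```

```bash
sleep 1; python3 -c "
import cv2,numpy as np
a=[cv2.resize(cv2.imread(f'pics/b_{c}.png'),(400,333)) for c in('side','top')];cv2.imwrite('pics/b.png',np.hstack(a))"
```

```text
(no output)
```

View pics/b.png

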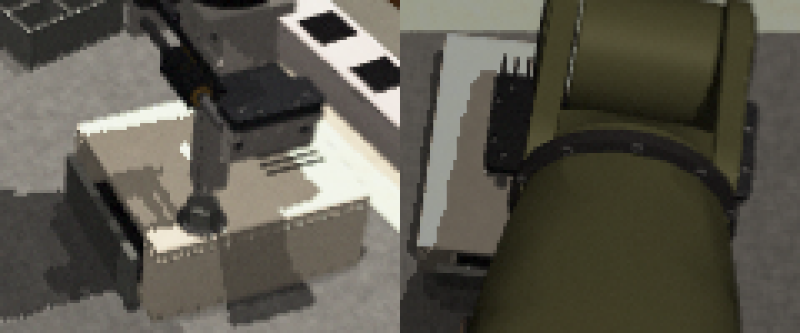

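The fingertips sit just over the button at about (205,200) in the side crop. I'll press in small steps and watch the wrist force.

```bash
python3 - <<'E'
from h import *
b=[.6460,-.0745]
f0=get_obs()["wrist_force"][2]
z=.099;mx=0
while z>.081:
    move_l([b[0],b[1],z],velocity=.03);o=get_obs();f=o["wrist_force"][2]-f0
    print(round(z,4),o["ee_pos"][2].round(4),round(f,2),round(o["time_s"],2))
    if f>10.5: break
    if mx>4 and f<mx-2.5: break
    mx=max(mx,f)
    z-=.0015
pause(.3);print(get_obs()["wrist_force"])
move_l([b[0],b[1],.2],velocity=.15)
print(get_obs()["time_s"])
d=capture("side");cv2.imwrite("pics/p_side.png",cv2.resize(d["frame"][150:290,240:420],None,fx=4,fy=4))
print([(np.round(r["position"],4),r["score"]) for r in place_of("side","pocket")[:1]])
E
```

```text
0.099 0.0989 -0.4 7.17
0.0975 0.0974 0.05 7.42
0.096 0.0959 -0.54 7.67
0.0945 0.0945 -1.22 7.92
0.093 0.0932 3.27 8.18
0.0915 0.0917 3.95 8.43
0.09 0.0901 4.57 8.68
0.0885 0.0885 3.97 8.93
0.087 0.087 4.23 9.18
0.0855 0.0856 5.31 9.43
0.084 0.0842 5.73 9.68
0.0825 0.0828 6.87 9.93
[-1.55958405 -0.30846803  6.19484804]
11.1583
[(array([ 0.5663, -0.0042,  0.0246]), 0.88)]
```

```bash
sleep 1
```

```text
(no output)
```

View pics/p_side.png

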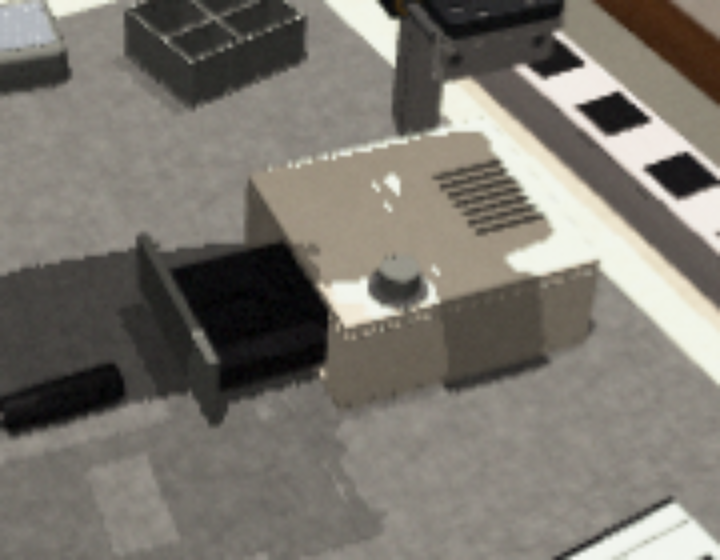

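The tray is out, with its panel at about (180,330) in the crop, and `place_of` agrees with the dock fit on the pocket position. Now I'll grasp the module.

```bash
python3 - <<'E'
from h import *
m=[.4668,-.2165]
goto([m[0],m[1],.15],[np.pi,0,np.pi]);gripper_to(.06,15)
print(get_obs()["qpos"].round(3),get_obs()["time_s"])
# unobstructed check skipped for top cam; descend
move_l([m[0],m[1],.013],velocity=.12);print(get_obs()["wrist_force"])
gripper_to(.015,15);o=get_obs();print(o["grip_width"],o["wrist_force"],o["ee_pos"])
move_l([m[0],m[1],.15],velocity=.12);o=get_obs();print(o["grip_width"],o["wrist_force"])
# go above pocket, aligned
goto([.566,-.0045,.15],[np.pi,0,np.pi-.121]);print(get_obs()["qpos"].round(3),get_obs()["ee_pos"],get_obs()["time_s"])
for c in("side","top"):
    d=capture(c);print(c,[(np.round(r["position"],4),r["score"]) for r in place_of(c,"module_center")[:1]])
    cv2.imwrite(f"pics/g_{c}.png",cv2.resize(d["frame"][130:290,220:420],None,fx=4,fy=3.75))
E
```

```text
[-0.505  0.275  1.687  0.     1.179 -2.076] 13.2167
[-0.41820154  0.42800805  0.39635016]
0.02812489186502802 [-0.44202178  0.091698    1.75690587] [ 0.46684256 -0.21650405  0.0130965 ]
0.028037973225557712 [ 0.27831256 -0.07460626 -0.82673801]
[-0.074  0.385  1.541 -0.     1.216 -1.524] [ 0.5657268  -0.00539655  0.1497537 ] 17.3333
side [(array([ 0.5622, -0.0031,  0.1529]), 0.54)]
top []
```

```bash
sleep 1
```

```text
(no output)
```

View pics/g_side.png

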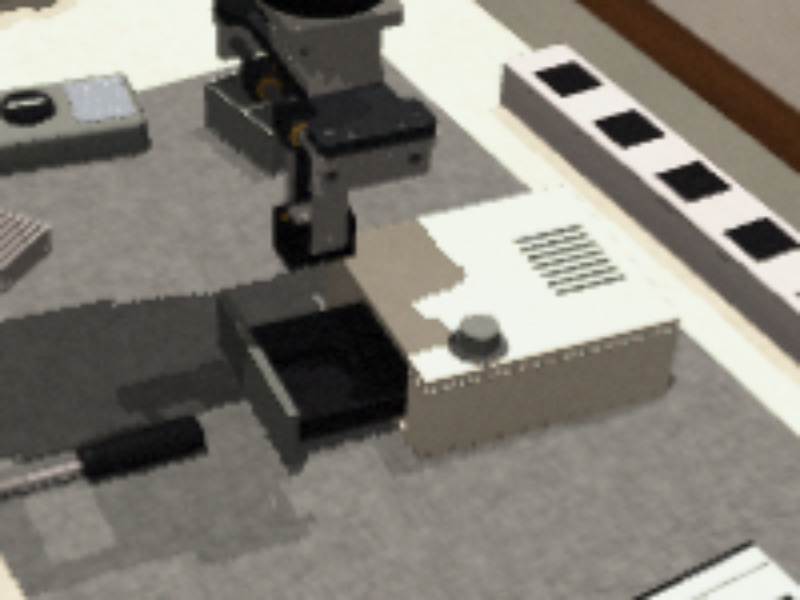

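View pics/g_top.png

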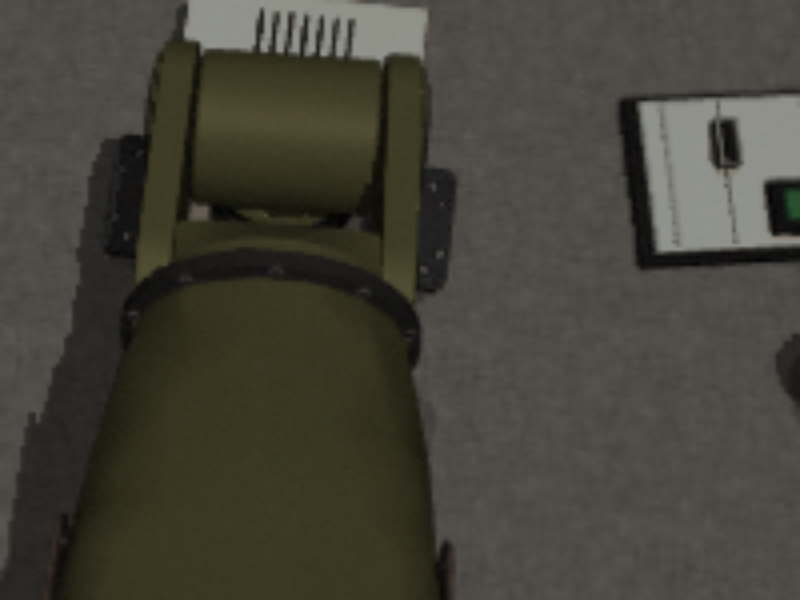

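The module hangs straight in the jaws, at about (315,235) in the side crop. Clearance in the pocket is only ±2 mm, so I'll step aside briefly for a clean view of the open tray and the held module.

```bash
python3 - <<'E'
from h import *
import pickle
goto([.46,-.24,.15],[np.pi,0,np.pi-.121]);pause(.2);o=get_obs();print(o["ee_pos"],o["orientation"])
D={"obs":o}
for c in("side","top"):
    D[c]=capture(c);D[c,"dock"]=silhouettes(c,"dock");D[c,"mod"]=silhouettes(c,"module_center");D[c,"tray"]=silhouettes(c,"tray_front")
    for t in("pocket","tray_front","module_center"):print(c,t,[(np.round(r["position"],4),r["score"]) for r in place_of(c,t)[:1]])
    for k in("dock","mod","tray"):print(k,[(r["score"],r["pixels"].sum()) for r in D[c,k][:3]])
print(get_obs()["time_s"])
pickle.dump(D,open("D.pkl","wb"))
f=D["side"]["frame"].copy()
for k,col in(("dock",(0,0,255)),("mod",(0,255,0)),("tray",(255,0,0))):
    for r in D["side",k][:1]:
        cs,_=cv2.findContours(r["pixels"].astype(np.uint8),0,2);cv2.drawContours(f,cs,-1,col,1)
a=cv2.resize(f[150:320,230:420],None,fx=3,fy=3,interpolation=0)
f=D["top"]["frame"].copy()
for k,col in(("dock",(0,0,255)),("mod",(0,255,0)),("tray",(255,0,0))):
    for r in D["top",k][:1]:
        cs,_=cv2.findContours(r["pixels"].astype(np.uint8),0,2);cv2.drawContours(f,cs,-1,col,1)
b=cv2.resize(f[110:280,240:430],None,fx=3,fy=3,interpolation=0)
cv2.imwrite("pics/d_side.png",a);cv2.imwrite("pics/d_top.png",b)
E
```

```text
[ 0.46055486 -0.23913949  0.14994523] [ 3.14150343e+00 -4.92675862e-05  3.02215304e+00]
side pocket [(array([ 0.5657, -0.0034,  0.0241]), 0.91)]
side tray_front [(array([0.5213, 0.0035, 0.0377]), 0.79)]
side module_center [(array([ 0.461 , -0.2388,  0.1485]), 0.58)]
dock [(0.96, np.int64(3261))]
mod [(0.81, np.int64(193)), (0.31, np.int64(366))]
tray [(0.67, np.int64(4029)), (0.59, np.int64(417))]
top pocket [(array([ 0.564 , -0.0041,  0.0275]), 0.78)]
top tray_front [(array([5.272e-01, 4.000e-04, 3.520e-02]), 0.83)]
top module_center [(array([ 0.5631, -0.0012,  0.0258]), 0.62)]
dock [(0.72, np.int64(5488))]
mod []
tray [(0.9, np.int64(1451))]
19.4417
```

```bash
sleep 1
```

```text
(no output)
```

View pics/d_side.png

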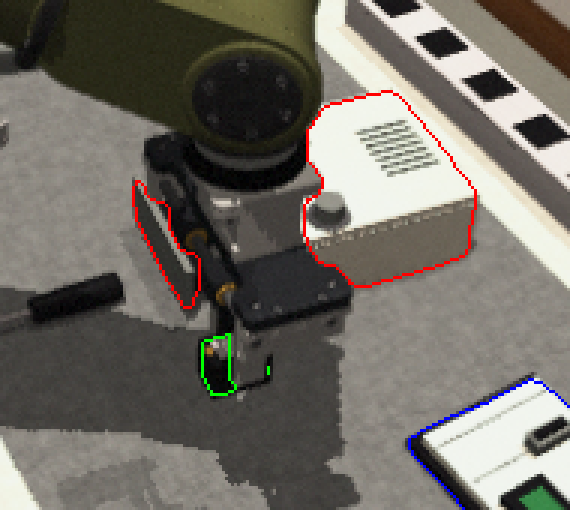

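View pics/d_top.png

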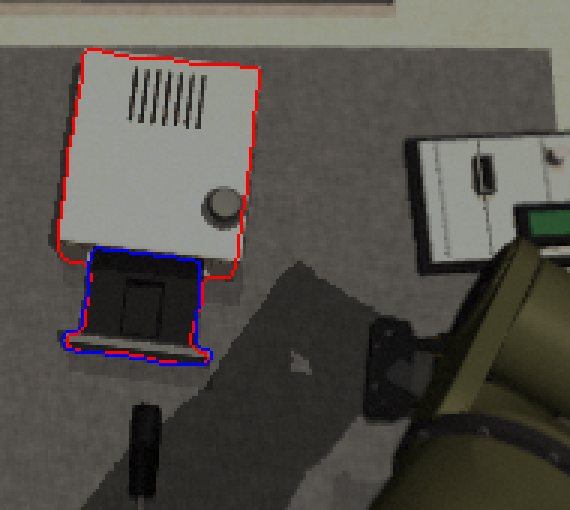

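The top view shows the open tray and the pocket rectangle at about (144,308) in the crop. I'll fit these and overlay the module wireframe on the side view to get the in-hand offset.

```bash
python3 - <<'E'
from h import *
import pickle
D=pickle.load(open("D.pkl","rb"));o=D["obs"]
B=[box([-.09,-.08,0],[.09,.08,.076]),box([-.174,-.065,.012],[-.166,.065,.06]),box([-.166,-.05,.02],[-.09,.05,.036])]
p,f=fit([D["top"]],[D["top","dock"][0]["pixels"]],B,[.697,-.02,-.12]);print("top",p,f)
px=lambda p:tw(p,np.array([[-.132,0,.026]]))[0]
print("pocket",px(p))
p2=np.array([.697,-.0204,-.121]);print(px(p2))
def edges(img,c,P,k,off,col):
    E=[(0,1),(0,2),(0,4),(3,1),(3,2),(3,7),(5,1),(5,4),(5,7),(6,2),(6,4),(6,7)]
    q=(proj(c,P)+.5-off)*k
    for a,b in E:cv2.line(img,tuple(np.round(q[a]*16).astype(int)),tuple(np.round(q[b]*16).astype(int)),col,1,cv2.LINE_AA,4)
k=10;off=np.array([257,180]);im=cv2.resize(D["top"]["frame"][180:235,257:317],None,fx=k,fy=k,interpolation=cv2.INTER_CUBIC);im=cv2.convertScaleAbs(im,alpha=2)
for pp,col in((p,(0,255,0)),(p2,(0,0,255))):
    edges(im,D["top"],tw(pp,box([-.132-.024,-.016,.026],[-.132+.024,.016,.036])),k,off,col)
    edges(im,D["top"],tw(pp,box([-.174,-.065,.012],[-.166,.065,.06])),k,off,col)
cv2.imwrite("pics/o_top.png",im)
off=np.array([285,250]);im=cv2.resize(D["side"]["frame"][250:300,285:345],None,fx=k,fy=k,interpolation=cv2.INTER_CUBIC);im=cv2.convertScaleAbs(im,alpha=1.5)
ee=o["ee_pos"]
for dx,col in((0,(0,0,255)),(-.003,(0,255,0))):
    edges(im,D["side"],tw([ee[0],ee[1],-.121],box([-.022+dx,-.014,0],[.022+dx,.014,.034]),ee[2]-.013),k,off,col)
cv2.imwrite("pics/o_side.png",im)
E
```

```text
top [ 0.69811268 -0.01947397 -0.12431726] 124.52635140330642
pocket [ 0.56713138 -0.00310633  0.026     ]
[ 0.56596513 -0.00446695  0.026     ]
```

```bash
sleep 1.5
```

```text
(no output)
```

View pics/o_top.png

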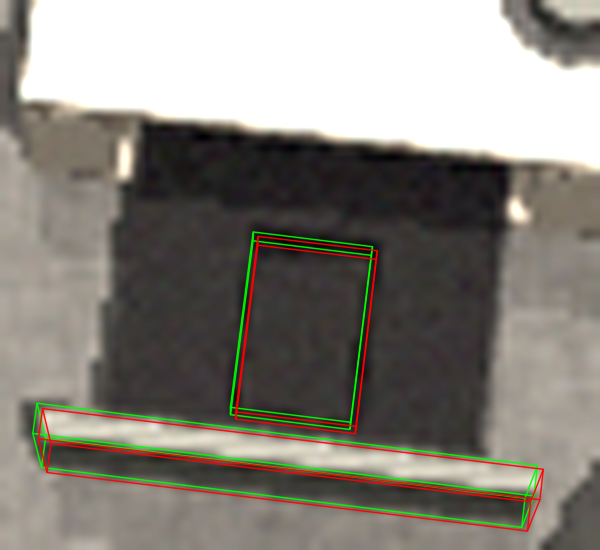

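View pics/o_side.png

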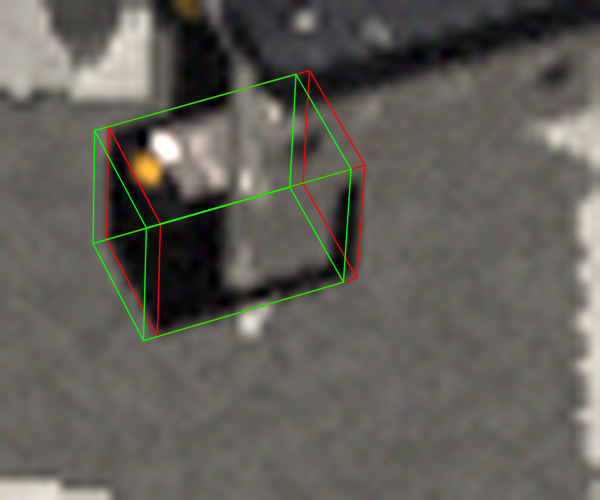

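The side view confirms an in-hand offset of about 0, since the red wireframe matches. The two views differ by about 2 mm on the pocket, so I'll stretch the contrast on it in the top view.

```bash
python3 - <<'E'
from h import *
import pickle
D=pickle.load(open("D.pkl","rb"))
f=D["top"]["frame"][180:235,257:317].astype(float).mean(2)
k=10;im=cv2.resize(np.clip((f-15)*6,0,255).astype(np.uint8),None,fx=k,fy=k,interpolation=0)
cv2.imwrite("pics/o2.png",im)
c=D["top"];fr=c["frame"].astype(np.float32).mean(2)
# scan along pocket axes at z=.036 (rim), tray frame using p2
p2=np.array([.697,-.0204,-.121])
u=np.arange(-.034,.0345,.001)
def samp(P):
    q=proj(c,tw(p2,P)).astype(np.float32);return cv2.remap(fr,q[:,0].reshape(-1,1),q[:,1].reshape(-1,1),1).ravel()
xs=np.mean([samp(np.c_[-.132+u,0*u+v,0*u+.036]) for v in np.linspace(-.010,.010,9)],0)
ys=np.mean([samp(np.c_[-.132+0*u+v,u,0*u+.036]) for v in np.linspace(-.018,.018,15)],0)
for a,b,d in zip(u,xs,ys):print(round(a*1000),b.round(1),d.round(1),end=" | ")
E
```

```text
-34 97.4 26.9 | -33 98.7 26.7 | -32 98.1 26.8 | -31 93.2 26.7 | -30 80.7 26.8 | -29 63.5 26.8 | -28 47.7 26.9 | -27 37.0 27.1 | -26 29.4 27.4 | -25 23.5 27.5 | -24 21.0 27.4 | -23 21.9 27.4 | -22 24.6 27.5 | -21 26.3 27.5 | -20 27.1 27.0 | -19 27.5 25.6 | -18 27.7 22.6 | -17 27.7 18.9 | -16 27.6 16.6 | -15 27.4 16.5 | -14 27.5 18.9 | -13 27.5 22.7 | -12 27.6 26.0 | -11 27.4 27.7 | -10 27.2 27.8 | -9 27.4 27.6 | -8 27.7 27.4 | -7 27.9 27.4 | -6 27.7 27.4 | -5 27.5 27.5 | -4 27.3 27.3 | -3 27.2 27.1 | -2 27.0 27.1 | -1 27.1 27.5 | 0 27.1 27.7 | 1 27.4 27.4 | 2 27.6 27.0 | 3 27.7 27.1 | 4 27.6 27.4 | 5 27.6 27.6 | 6 27.8 27.5 | 7 28.0 27.3 | 8 27.9 27.2 | 9 27.5 27.3 | 10 27.1 27.4 | 11 27.3 27.2 | 12 27.6 27.1 | 13 28.2 26.9 | 14 28.3 26.5 | 15 28.0 24.3 | 16 27.2 21.0 | 17 26.6 18.8 | 18 25.3 20.5 | 19 23.1 24.0 | 20 19.7 26.7 | 21 16.1 27.7 | 22 12.4 27.8 | 23 9.6 27.8 | 24 9.0 27.9 | 25 10.8 28.3 | 26 15.2 28.5 | 27 20.1 28.5 | 28 24.1 28.4 | 29 26.1 28.2 | 30 26.3 28.2 | 31 25.4 28.1 | 32 23.0 27.9 | 33 19.9 27.6 | 34 17.7 27.5 |
```

```bash
sleep 1.5
```

```text
(no output)
```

View pics/o2.png

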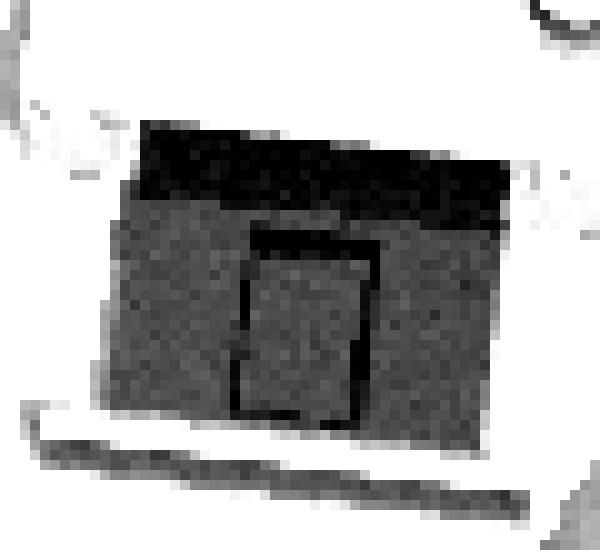

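The pocket outline in the top view is centred within about 0.6 mm of the combined estimate, so I'll use (0.566, -0.0043). I'll lower the module slowly while watching the wrist force.

```bash
python3 - <<'E'
from h import *
g=[.566,-.0043];R=[np.pi,0,np.pi-.121]
goto([g[0],g[1],.12],R)
move_l([g[0],g[1],.056],velocity=.1);pause(.3);o=get_obs();f0=o["wrist_force"];print(o["ee_pos"],o["orientation"],f0,o["time_s"])
z=.052
while z>=.0389:
    move_l([g[0],g[1],z],velocity=.03);o=get_obs();f=o["wrist_force"]-f0
    print(round(z,4),o["ee_pos"].round(4),f.round(2),o["wrist_torque"].round(2))
    if f[2]>5: break
    z-=.0015
print(get_obs()["time_s"])
d=capture("side");cv2.imwrite("pics/i_side.png",cv2.resize(d["frame"][150:260,260:400],None,fx=5,fy=5,interpolation=cv2.INTER_CUBIC))
E
```

```text
[ 0.56618094 -0.00430238  0.05640451] [-3.14159001e+00  6.75955762e-04  3.02064915e+00] [ 0.32656699 -0.05470086  0.03126798] 21.55
0.052 [ 0.5658 -0.0043  0.0517] [-0.63  0.48 -0.55] [-0.04  0.03 -0.01]
0.0505 [ 0.566  -0.0043  0.0504] [-0.75 -1.2  -1.72] [ 0.02 -0.02 -0.03]
0.049 [ 0.566  -0.0043  0.0489] [-0.25 -0.85 -1.47] [-0.02 -0.02  0.01]
0.0475 [ 0.5659 -0.0043  0.0474] [-0.13 -0.48 -1.22] [ 0.01 -0.01  0.01]
0.046 [ 0.566  -0.0043  0.0459] [-0.35  0.23 -0.33] [ 0.06  0.   -0.02]
0.0445 [ 0.566  -0.0043  0.0444] [ 0.43  0.55 -1.36] [-0.05  0.01  0.  ]
0.043 [ 0.5659 -0.0043  0.0429] [ 0.28 -0.17 -0.77] [ 0.05 -0.02  0.02]
0.0415 [ 0.566  -0.0043  0.0414] [-0.53 -0.48 -0.94] [-0.04  0.03  0.03]
0.04 [ 0.5659 -0.0043  0.0399] [-0.46 -0.01 -0.97] [0.04 0.02 0.01]
23.8333
```

```bash
sleep 1.5
```

```text
(no output)
```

View pics/i_side.png

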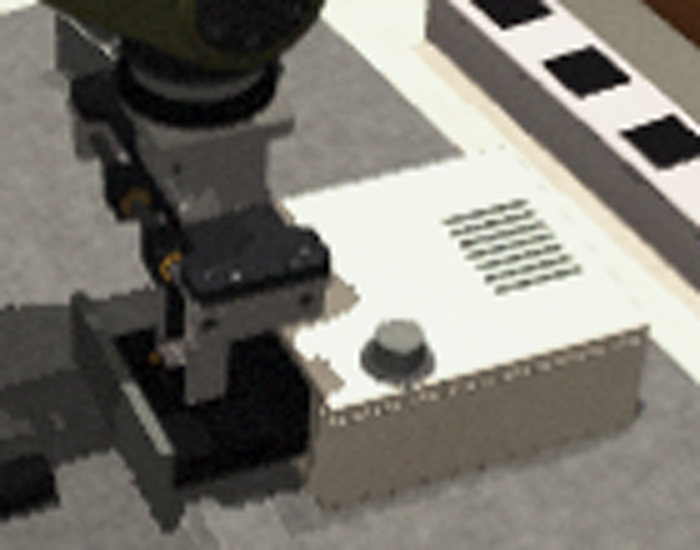

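It entered without contact. I'll go down to the floor, release, lift, and check.

```bash
python3 - <<'E'
from h import *
g=[.566,-.0043];f0=get_obs()["wrist_force"]
for z in(.0395,.039,.0386):
    move_l([g[0],g[1],z],velocity=.02);o=get_obs();f=o["wrist_force"]-f0;print(z,o["ee_pos"][2],f.round(2))
    if f[2]>2.5:break
gripper_to(.05);pause(.2);o=get_obs();print(o["grip_width"],o["wrist_force"],o["time_s"])
move_l([g[0],g[1],.15],velocity=.15);print(get_obs()["wrist_force"])
goto([.42,-.12,.2],[np.pi,0,np.pi-.121]);gripper_to(0.0)
print(get_obs()["time_s"])
for c in("side","top"):
    d=capture(c);print(c,[(np.round(r["position"],4),r["score"]) for r in place_of(c,"module_center")[:2]])
    cv2.imwrite(f"pics/r_{c}.png",cv2.resize(d["frame"][150:260,240:380],None,fx=5,fy=5,interpolation=cv2.INTER_CUBIC))
    s=silhouettes(c,"module_center")
    if s:
        m=s[0]["pixels"]
        for z in(.026,.036):
            print(m.sum(),z,fit([d],[m],[box([-.022,-.014,0.01 if z<.03 else 0],[.022,.014,.034])],[.566,-.0043,-.12],z))
E
```

```text
0.0395 0.03948954901447804 [-1.21  0.34  0.52]
0.039 0.03908853649406244 [-0.84  0.34  1.33]
0.0386 0.039030240961026655 [-1.96  0.12  6.38]
0.050218489285878236 [0.47735938 0.00170656 0.22878615] 25.3917
[-0.02500521  0.26997415  0.81020077]
27.9417
side [(array([ 0.5655, -0.0041,  0.0401]), 0.68)]
293 0.026 (array([ 0.56319961, -0.00737414, -0.07183452]), np.float64(14.283583237216456))
293 0.036 (array([ 0.56034986, -0.01164832,  0.05471111]), np.float64(36.39677047289504))
top [(array([ 0.5668, -0.0056,  0.0405]), 0.74)]
210 0.026 (array([ 0.5649974 , -0.00419665, -0.16683152]), np.float64(7.63836985774702))
210 0.036 (array([ 0.56405538, -0.00415517, -0.18071453]), np.float64(11.43263360246059))
```

```bash
sleep 2.5
```

```text
(no output)
```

View pics/r_side.png

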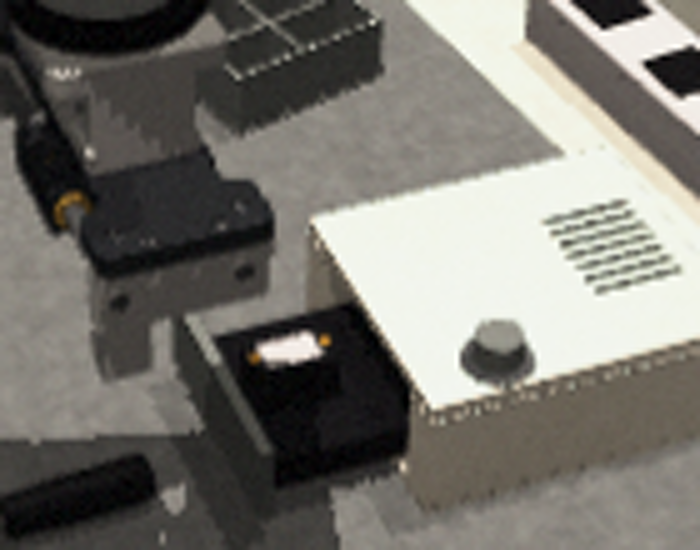

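View pics/r_top.png

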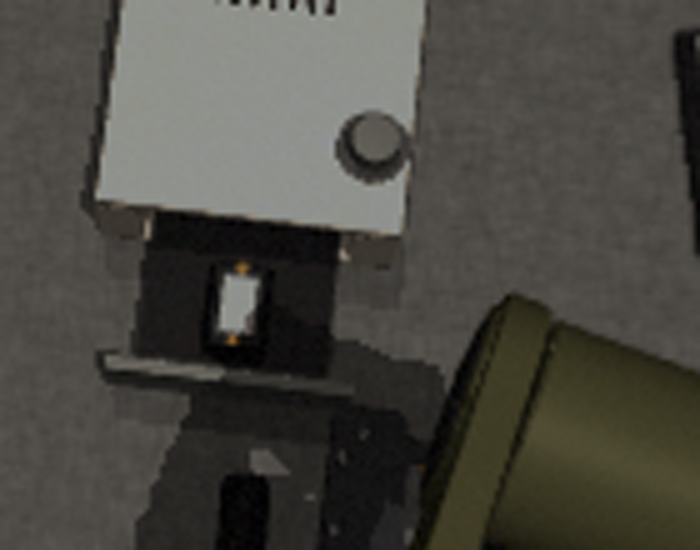

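The module is seated: floor contact came at TCP z = 0.039 as expected, and its metal plate sits in the pocket at about (240,300) in the top crop. Now I'll push the tray with closed fingers, above the screwdriver's height, in fine force-monitored steps at the end.

```bash
cat >> h.py <<'E'
DK=np.array([.697,-.0204,-.121])
def dp(x,z,y=0.):
    q=tw(DK,np.array([[x,y,z]]))[0];return [float(v) for v in q]
EX=np.array([np.cos(-.121),np.sin(-.121),0])
def rf(n=4):
    v=[]
    for _ in range(n):
        v.append(get_obs()["wrist_force"]);pause(.02)
    return np.mean(v,0)
E
python3 - <<'E'
from h import *
Z=.036
goto(dp(-.204,.15),[np.pi,0,np.pi-.121]);print(get_obs()["grip_width"])
move_l(dp(-.204,Z),velocity=.15);pause(.2);f0=rf(8);print(f0,get_obs()["time_s"])
x=-.190
def inx():
    e=np.array(get_obs()["ee_pos"]);return float((e-[DK[0],DK[1],0])@EX)
while x<-.129:
    move_l(dp(x,Z),velocity=.04);f=(f0-rf(2));print(round(x,4),round(inx(),4),(f@EX).round(2),f.round(1))
    if f@EX>9:break
    x+=.006
print(get_obs()["time_s"])
d=capture("side");cv2.imwrite("pics/t_side.png",cv2.resize(d["frame"][150:260,260:400],None,fx=5,fy=5,interpolation=cv2.INTER_CUBIC))
E
```

```text
0.0004580405012318313
[ 0.02106792 -0.15948564  0.14261459] 30.1417
-0.19 -0.1901 -0.28 [-0.3 -0.1  0. ]
-0.184 -0.184 -0.4 [-0.4 -0.   0.2]
-0.178 -0.1779 1.72 [ 1.7 -0.5 -0.1]
-0.172 -0.1718 2.26 [ 2.3 -0.1 -2. ]
-0.166 -0.1659 2.52 [ 2.4 -0.8 -1. ]
-0.16 -0.16 3.24 [ 3.2 -0.5 -1.2]
-0.154 -0.154 2.36 [ 2.3 -0.5 -0.6]
-0.148 -0.148 3.02 [ 3.  -0.6 -0.7]
-0.142 -0.1421 3.24 [ 3.1 -1.  -1.4]
-0.136 -0.1361 3.07 [ 3.  -1.  -0.4]
-0.13 -0.1301 4.23 [ 4.1 -0.9 -0.9]
34.0083
```

```bash
sleep 2
```

```text
(no output)
```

View pics/t_side.png

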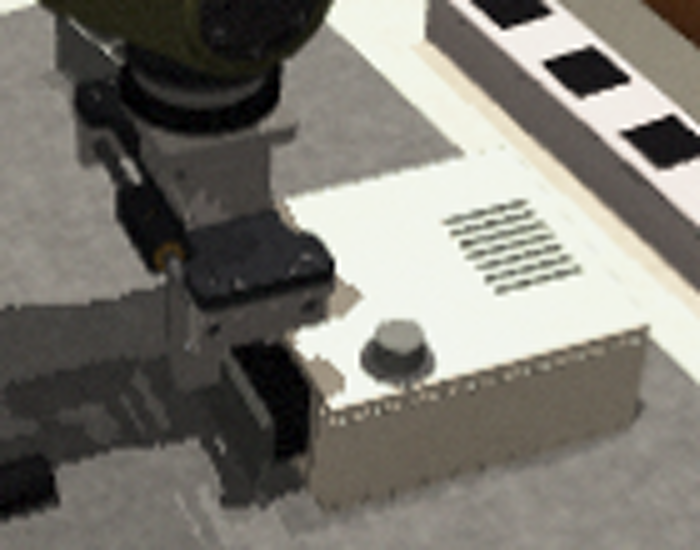

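The tray is moving smoothly, with its panel at about (250,410) in the crop. I'll continue with fine steps through the catch and onto the stop.

```bash
python3 - <<'E'
from h import *
Z=.036
f0=np.array([0.021,-.159,.143])
def inx():
    e=np.array(get_obs()["ee_pos"]);return float((e-[DK[0],DK[1],0])@EX)
x=-.128;n=0;mx=0
while get_obs()["time_s"]<52:
    move_l(dp(x,Z),velocity=.015);f=(f0-rf(3))@EX;i=inx();print(round(x,5),round(i,5),round(f,2))
    if x>-.1150 and f>11.6:break
    if x>-.113 and mx>9 and f<mx-2.5: print("drop");break
    if x>-.1145: mx=max(mx,f)
    if f>15:break
    x+= .0015 if x<-.1157 else (.0005 if f<7.5 else .0002)
    if x>-.104:break
print(get_obs()["time_s"])
d=capture("side");cv2.imwrite("pics/u_side.png",cv2.resize(d["frame"][150:260,260:400],None,fx=5,fy=5,interpolation=cv2.INTER_CUBIC))
E
```

```text
-0.128 -0.1284 6.36
-0.1265 -0.1269 6.34
-0.125 -0.12551 7.34
-0.1235 -0.12402 7.63
-0.122 -0.12255 7.77
-0.1205 -0.12077 4.9
-0.119 -0.11927 5.34
-0.1175 -0.11781 5.8
-0.116 -0.11632 5.95
-0.1145 -0.11487 5.86
-0.114 -0.11454 7.23
-0.1135 -0.11432 9.79
-0.1133 -0.11426 10.85
-0.1131 -0.11419 12.44
38.2917
```

```bash
sleep 2
```

View pics/u_side.png

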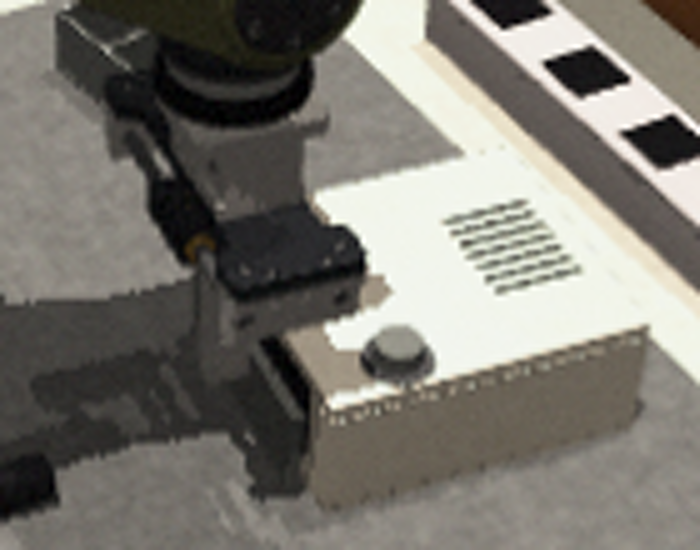

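The button in this frame is at about (400,343), against (400,335) before, so it is still held down and hasn't clicked yet at 12.4 N. I'll continue in 0.1 mm steps, comparing the button region each time.

```bash
python3 - <<'E'
from h import *
Z=.036
f0=np.array([0.021,-.159,.143])
q=None;prev=None
x=-.1130;pics=[]
for k in range(14):
    move_l(dp(x,Z),velocity=.01);f=(f0-rf(4))@EX
    d=capture("side");b=d["frame"][205:230,328:352].astype(int)
    if prev is None: prev=b
    df=np.abs(b-prev).mean();print(round(x,5),round(f,2),round(df,2));
    if df>6: print("button popped");break
    if f>15.3:break
    x+=.0001
pics=[cv2.resize(v.astype(np.uint8),None,fx=12,fy=12,interpolation=0) for v in(prev,b)]
cv2.imwrite("pics/v.png",np.hstack(pics));print(get_obs()["time_s"])
E
```

```text
-0.113 12.37 0.0
-0.1129 13.09 1.36
-0.1128 13.75 1.36
-0.1127 13.47 5.7
-0.1126 14.08 5.74
-0.1125 14.62 5.73
-0.1124 15.35 5.78
40.9083
```

```bash
sleep 2
```

```text
(no output)
```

View pics/v.png

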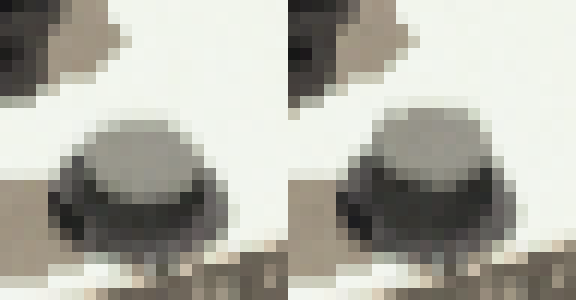

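The button popped up at about 13.7 N: its top sits one pixel row (about 5 mm) higher on the right. So the catch has clicked. I'll back off and check.

```bash
python3 - <<'E'
from h import *
move_l(dp(-.118,.036),velocity=.03);move_l(dp(-.18,.036),velocity=.1);move_l(dp(-.18,.2),velocity=.2)
goto([.35,-.15,.25],[np.pi,0,np.pi-.121]);pause(.3);print(get_obs()["time_s"],get_obs()["wrist_force"])
cs,ms=[],[]
for c in("side","top"):
    d=capture(c)
    for t in("tray_front","pocket","button_top","module_center","heatsink","screwdriver","tin","mug","multimeter","parts_bin"):
        print(c,t,[(np.round(r["position"],4),r["score"]) for r in place_of(c,t)[:1]])
    cv2.imwrite(f"pics/w_{c}.png",cv2.resize(d["frame"][120:260,240:400],None,fx=4,fy=4,interpolation=cv2.INTER_CUBIC))
E
```

```text
44.2 [-0.01690666 -0.44550467  0.31014863]
side tray_front [(array([ 0.5894, -0.0084,  0.0397]), 0.97)]
side pocket [(array([ 0.6333, -0.0118,  0.027 ]), 0.91)]
side button_top [(array([ 0.6457, -0.0736,  0.0918]), 0.56)]
side module_center [(array([ 0.6357, -0.0121,  0.0391]), 0.39)]
side heatsink [(array([ 0.4394,  0.2377, -0.0017]), 0.57)]
side screwdriver [(array([ 0.4001, -0.0036, -0.0014]), 0.61)]
side tin [(array([ 0.5199, -0.3854,  0.0017]), 0.84)]
side mug [(array([0.3998, 0.4216, 0.0006]), 0.83)]
side multimeter []
side parts_bin [(array([ 0.7094,  0.291 , -0.0037]), 0.85)]
top tray_front []
top pocket [(array([ 0.6284, -0.012 ,  0.0254]), 0.97)]
top button_top [(array([ 0.6452, -0.0763,  0.0918]), 0.52)]
top module_center [(array([ 0.6363, -0.0167,  0.0388]), 0.46)]
top heatsink [(array([ 4.415e-01,  2.329e-01, -3.000e-04]), 0.77)]
top screwdriver [(array([ 4.002e-01, -1.500e-03,  1.000e-04]), 0.61)]
top tin [(array([ 0.5218, -0.3851, -0.0035]), 0.74)]
top mug [(array([0.4023, 0.4153, 0.0005]), 0.94)]
top multimeter [(array([ 0.531 ,  0.3665, -0.0011]), 0.8)]
top parts_bin [(array([ 7.114e-01,  2.890e-01, -7.000e-04]), 0.81)]
```

```bash
sleep 2; python3 -c "
import cv2,numpy as np
a=[cv2.resize(cv2.imread(f'pics/w_{c}.png'),(400,350)) for c in('side','top')];cv2.imwrite('pics/w.png',np.hstack(a))"
```

```text
(no output)
```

View pics/w.png

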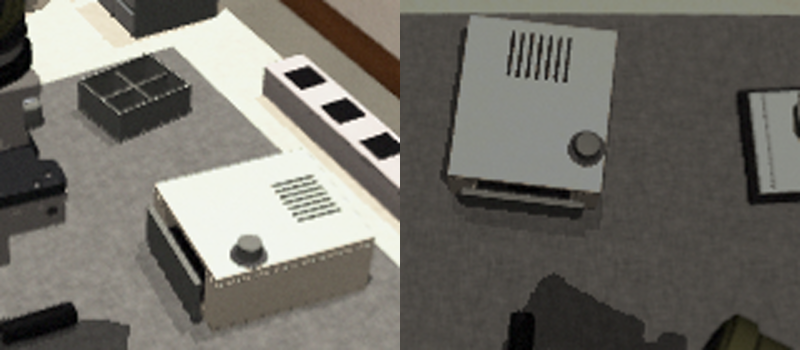

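The tray stays shut with its panel at home, at about (175,260) in the left half. The button is up at about (248,245), and the bystanders are where they were. I'll hand in now.

```bash
python3 -c "
from rig import *
hand_in();print(get_obs()['time_s'])"
```

```text
the job is handed in; nothing more can be done
the job is handed in; nothing more can be done
```

I pressed the button, set the relay module in the tray's pocket, let go of it, and pushed the tray home until it clicked. I handed the job in at about 44 s of robot time; hand-in reports no verdict.

- **Button:** it took up to about 7 N, and the tray came fully out.
- **Module:** it went into the pocket without touching the sides and reached the floor at the expected height, with about 6 N. I released it with the tray open.
- **Closing the tray:** the catch clicked at about 13.7 N, seen by the button popping up in the side picture. I kept pushing to 15.3 N before stopping, still under the 18 N limit.
- **Last pictures:** after I backed off, the tray stayed shut, the button was up, and every loose bystander was found within about 5 mm of its first estimate, which is about as fine as the networks measure.

**Weaker or disagreeing checks:**
- **Pocket position:** the two cameras differed by about 2 mm, so I used the average.
- **Module once seated:** the silhouette fits were partly hidden and gave angles about 0.05 rad to either side of the tester's.
- **Final views:** the networks' estimates of the tray, pocket and module differed by up to about 8 mm along x. The top camera did not find the tray front and the side camera did not find the multimeter.

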